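Pry open a fan module and load its fan

ROBOT

A 6-joint arm with a two-finger parallel gripper is mounted at the origin on the work surface. World frame = base frame: x ahead of the robot, y to its left, z up, the work surface at z = 0. Lengths are in m, angles in degrees, forces in N, time in s.
With the tool pointing down it reaches from about 0.275 to 0.75 m from the base axis. Payload 10.2 kg.
Tool frame: the origin (TCP) lies on the centre line of the jaws, within the pads' length; the fingertips stand tips_ahead ahead of it and the grasp point (between the pads) lies 8 mm behind it (tips_ahead is the distance from the TCP to the fingertips, in m); x points along the fingers, y is the direction in which the jaws open and shut, and the axes are right-handed (so a half turn about x gives the same grasp; the last joint's range is limited). The gripper opens to 88 mm and grips with 3 to 60 N. Pads are 18 mm wide; open, the fingers measure 123 mm over their backs; the gripper's body (75 mm by 187 mm) begins 45 mm behind the grasp point.
Start: joints at [61.685, 17.928, 85.812, -0, 76.261, -12.8], TCP at [0.14, 0.506, 0.25] pointing down, gripper open.
Joint ranges: [-168.41, 168.41], [-55.51, 124.54], [10.69, 146.95], [-70.63, 250.63], [1, 178], [-165.06, 165.06]. Speed limits (degrees/s): [136.94, 136.94, 172.46, 180, 180, 180].

INTERFACE

Orientations are given as a 3x3 rotation matrix whose columns are the frame's x, y, z axes.
In Python, from bench import * gives the robot as it stands.
- The arm moves only by the tool servo_tool, never from a script. Its argument "commands" is a list of rows, each a list of 2 entries, a list of its own where there are three numbers: the shift along the tool's x, y, z in m, then the turn, a rotation vector about the tool's x, y, z in rad. A call has 1 to 20 rows; each row shifts and turns the pose as measured when the row begins, along the tool's axes as they then stand; what a row does not reach is not made up. A row lasts 1/10 s, in which the tool goes at most 50 mm and 8.59 degrees, less where a joint would pass 70% of its speed; a pose out of reach is approached as far as the arm can. A call with a gripper value outside its range is refused whole. "claw" is the opening in per cent of the stroke, from 0 (shut) to 100 (fully open), set as the call begins (left out, the last holds). The fingers move at their own pace and stop on an object; "force" is the grip in N (left out, the last holds). Time passes only in rows, so rows that do not move let the fingers close. It gives the time, the measured TCP pose, the force and the opening at its end, in the units of the state.
- observe(): the state, without advancing time (a new reading comes with each control period).
- snapshot(name): name is "scene" or "top" or "wrist"; returns the picture (384x512x3 uint8, red, green, blue); there is no depth.
- camera_model(name): a dict with "fovy" (degrees; the focal length in pixels is half the picture's height over the tangent of half this angle, whatever the lens; pixels are square), "cx", "cy" (the principal point, pixels), "dist_coeffs" ([k1, k2, p1, p2, k3] as OpenCV has them; the pictures are not rectified), "extrinsics" (4x4, takes a point from world to camera coordinates); the wrist camera has in their place "mount" (4x4, takes a point from camera to tool coordinates, whose origin is the TCP and whose axes are the tool frame's). Camera axes: x right, y down, z forward; pixel columns grow to the right and rows downward; lengths in m; the calibration is good to about 2 mm. A picture is of the moment at which its call begins: read the wrist's pose just before it. camera_model takes no time and is no camera call.
- sign_off(): hands the job in, once; it reports no verdict.
The state is a dict: "t": time; "joint_positions": joint angles; "joint_vel": joint speeds; "effort": joint torques, N m; "position": TCP position; "tcp_rot": TCP orientation; "contact_force": force on the tool from outside, world axes, zero at the start; "wrist_torque": the same for the moment, N m; "finger_gap": finger opening in m.
Only numpy, scipy, OpenCV 4.12 (cv2) and the standard library are available. Lean on these libraries where they do the work, as an engineer would, in place of code of your own. Each camera call takes 0.05 s, during which the arm holds its last target. There are 200 camera calls.

TASK

Slip the blade of the orange-handled pry tool into the notch under the yellow-marked edge of the white fan module and lever its hinged cover up until it is past upright and stays open; do not open it with the gripper itself. Lay the tool back down on the black rubber mat, and put the blue fan, hub up, into the round well inside the module so that it lies flat on the bottom. Leave the bin, the grille frame and the clip where they are.

Things in the scene. Friction and masses are not known exactly. Their poses are not given: they have to be found in the camera images.
- housing: White plastic fan module 110 (x) x 150 (y) x 40 mm, fixed to the bench by two black side clamps (12 mm high, out to y = +-91). Origin: centre of underside; +x points from the notched front wall to the hinge wall. Walls 5 mm thick, front and back 36 mm high, sides 40. Inside: a deck 18 mm above the underside with a round well in its middle. See the notch, well and hinge points.
- notch (a point): Middle of the notch's mouth in the outer face of the front wall: in the module's frame x = -55, y = 0, z = 30.5 mm; axes as the module's. The notch is 44 mm wide and 11 mm high (25 to 36 mm above the underside; its upper side is the cover's lower face), goes through the wall and leads to the free space under the cover.
- cover_hinge (a point): Middle of the cover's hinge line: in the module's frame x = +52, y = 0, z = 38 mm; the line runs along the module's y; axes as the module's. The cover's front edge swings up and back, from 0 (shut, level) through 1.57 rad (upright) to a stop at 2.0. The hinge is slightly stiff: left below about 1.2 rad the cover may fall shut; past upright it stays open.
- cover: The cover: flat white panel 107 (hinge to front edge) x 138 x 4 mm, 65 g, black grille pattern on top and a yellow strip 44 x 6 mm along its front edge, right over the notch. Shut, its lower face is 36 and its top 40 mm above the module's underside, its front edge flush with the front wall. Origin on the hinge line, mid-thickness; it extends along its own -x; z is its outer normal.
- pry_tool: Pry tool, 70 g: orange handle 80 (x) x 16 (y) x 20 (z) mm with black bands at its ends, and a steel blade 16 mm wide and 3 mm thick that reaches 60 mm beyond the handle along +x, at mid height of the handle (10 mm above the underside). Origin: centre of the handle's underside; starts lying on the rubber mat.
- blade_tip (a point): Middle of the blade's end: in the tool's frame x = +100, y = 0, z = 10 mm; axes as the tool's.
- fan: Blue fan, 60 g: disc 56 mm across and 6 mm thick with small white vanes on it, and a round hub 22 mm across standing 18 mm above the disc (24 mm in all). Origin: centre of the disc's underside, z up through the hub. Starts flat on the cardboard pad.
- well (a point): Centre of the floor of the round well, 11 mm above the module's underside: well 60 mm across and 7 mm deep, its floor black; axes as the module's.
- tool_mat: Black rubber mat 200 (x) x 130 (y) x 3 mm fixed to the bench. Origin: centre of its underside.
- fan_pad: Brown cardboard pad 200 (x) x 130 (y) x 3 mm fixed to the bench, on which the fan starts. Origin: centre of its underside.
- parts_bin: Bystander: blue open bin with white parts, 130 x 150 x 70 mm. Origin: centre of its underside.
- grille_frame: Bystander: white flat frame 90 x 170 x 10 mm with two round holes. Origin: centre of its underside.
- slide_clip: Bystander: white bar 90 x 18 x 14 mm with a small grey block on it, 26 mm high in all. Origin: centre of its underside.
Not all that is in view belongs to the job. There is more than one size of the pry_tool; the job needs the smallest.

How it is judged:
By the outcome, as a careful person would: the job done as asked, in the order asked, and still so for the second after the job is handed in, with the robot touching nothing.
It also fails if it takes over 70 s, if anything falls off the work surface, if the arm or the gripper's body presses on something with over 40 N, if the wrist force passes 120 N, or if a joint passes its speed limit or range.

## Working session

There is one attempt and no reset: what is moved stays moved. The work goes in short steps, Python scripts to look and compute and a tool call to move; the robot and the scene stay as the last step left them, time stands still between calls to the robot, and variables do not carry over. Pictures are saved under pics/ and viewed, about 8 in all and at most 12, crops included, and the job is handed in when it is done.

Besides the shell and the picture viewer there is one more tool, called after "Request:" as name([rows], argument=value, ...), one row to a line, values as JSON. servo_tool: Moves the arm, as the interface text tells. Its arguments: {"type":"object","properties":{"commands":{"type":"array"},"claw":{"type":"number"},"force":{"type":"number"}},"required":["commands"]}

```bash
ls; mkdir -p pics; cat > h.py <<'E'
from bench import *
import numpy as np, cv2
def save(name,img,crop=None,s=1):
    if crop: x0,y0,x1,y1=crop; img=img[y0:y1,x0:x1]
    img=cv2.resize(img,None,fx=s,fy=s,interpolation=cv2.INTER_CUBIC)
    cv2.imwrite('pics/%s.png'%name,img[:,:,::-1])
def cam(name,st=None):
    m=camera_model(name)
    f=192/np.tan(np.radians(m['fovy'])/2)
    K=np.array([[f,0,m['cx']],[0,f,m['cy']],[0,0,1]]); d=np.array(m['dist_coeffs'],float)
    if name=='wrist':
        st=st or observe()
        T=np.eye(4);T[:3,:3]=st['tcp_rot'];T[:3,3]=st['position']
        E=np.linalg.inv(T@np.array(m['mount']))
    else: E=np.array(m['extrinsics'])
    return K,d,E
def pix2w(c,uv,z):
    K,d,E=c
    p=cv2.undistortPoints(np.array(uv,float).reshape(-1,1,2),K,d).reshape(-1,2)
    R=E[:3,:3];o=-R.T@E[:3,3]
    r=np.c_[p,np.ones(len(p))]@R
    z=np.broadcast_to(z,len(p))
    return o+r*((z-o[2])/r[:,2])[:,None]
def w2pix(c,P):
    K,d,E=c
    return cv2.projectPoints(np.array(P,float).reshape(-1,3),cv2.Rodrigues(E[:3,:3])[0],E[:3,3],K,d)[0].reshape(-1,2)
E
python3 - <<'E'
from h import *
print(observe())
a=snapshot('scene');b=snapshot('top')
np.save('top.npy',b);np.save('scene.npy',a)
save('scene',a,s=1.5);save('top',b,s=1.5)
for n in('scene','top'):
    c=cam(n);print(n,c[0],c[1],-c[2][:3,:3].T@c[2][:3,3])
print(camera_model('wrist'))
E
```

```text
pics
{'t': 0.0, 'joint_positions': array([ 6.16859642e+01,  1.79591317e+01,  8.58558715e+01, -1.21252298e-03,
        7.62614436e+01, -1.27984760e+01]), 'joint_vel': array([ 0.07541336,  0.12549565, -0.00040744,  0.05378254,  0.05536526,
       -0.03604331]), 'effort': array([ 1.19493110e-03, -4.02205038e+01, -2.52267998e+01,  6.94112387e-02,
        3.52246372e-02, -6.47291654e-05]), 'position': array([0.14032055, 0.50564186, 0.24915162]), 'tcp_rot': array([[-6.14741032e-04,  2.67494801e-01,  9.63559107e-01],
       [-1.18436979e-03,  9.63558419e-01, -2.67495365e-01],
       [-9.99999110e-01, -1.30565068e-03, -2.75526135e-04]]), 'contact_force': array([0.45475376, 0.75620892, 0.21074101]), 'wrist_torque': array([-0.00404413,  0.00704816, -0.04957041]), 'finger_gap': 0.0883467590804583}
scene [[359.00071361   0.         255.26734083]
 [  0.         359.00071361 194.90641587]
 [  0.           0.           1.        ]] [-0.07847481  0.          0.          0.          0.        ] [0.9329332  0.53235322 0.74743714]
top [[415.2404833    0.         249.06373286]
 [  0.         415.2404833  189.63235348]
 [  0.           0.           1.        ]] [-0.04680241  0.          0.          0.          0.        ] [ 0.28860345 -0.08668246  1.25117078]
{'fovy': 63.511567977718535, 'cx': 259.17840141504774, 'cy': 194.7519276433019, 'dist_coeffs': array([0.00847607, 0.        , 0.        , 0.        , 0.        ]), 'mount': array([[-7.96187837e-04, -3.11926623e-01,  9.50105861e-01,
        -1.34753972e-01],
       [ 9.99999442e-01, -9.08637329e-04,  5.39686407e-04,
        -1.06697554e-04],
       [ 6.94959094e-04,  9.50105760e-01,  3.11927172e-01,
        -8.17492053e-02],
       [ 0.00000000e+00,  0.00000000e+00,  0.00000000e+00,
         1.00000000e+00]])}
```

View pics/top.png

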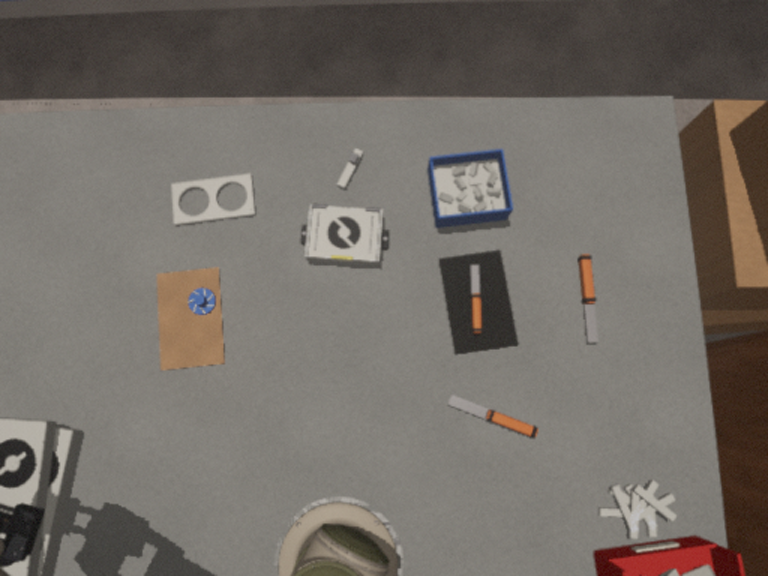

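View pics/scene.png

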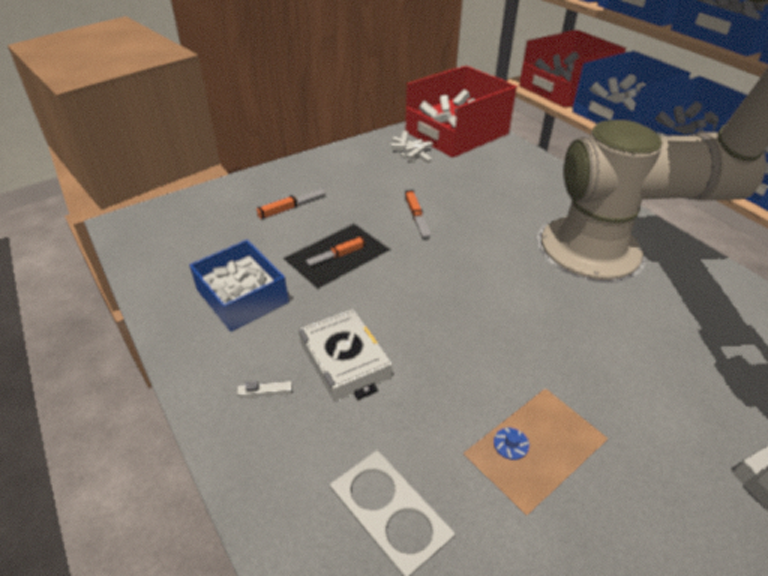

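Top picture (1.5x px): pry-tool candidates are at (476,300) on the mat, (588,300) at right and (492,416) below. The mat one looks shortest and is on the mat. The module is at (344,235) with yellow edge at (342,259), the fan at (202,301), and the bin, frame and clip are above them.

```bash
python3 - <<'E'
from h import *
b=np.load('top.npy');c=cam('top')
save('crop1',b,(100,120,350,240),3.2)
q=lambda l,z:pix2w(c,np.array(l)/1.5,z)
for n,l in dict(mat=[(475,265),(477,332)],right=[(587,257),(592,343)],low=[(450,400),(536,434)]).items():
    p=q(l,.012);print(n,p.round(3).tolist(),np.linalg.norm(p[1]-p[0]))
E
```

```text
mat [[0.57, -0.287, 0.012], [0.433, -0.284, 0.012]] 0.13729773989232813
right [[0.582, -0.518, 0.012], [0.405, -0.513, 0.012]] 0.17656689909198872
low [[0.3, -0.225, 0.012], [0.231, -0.389, 0.012]] 0.17839383579288184
```

View pics/crop1.png

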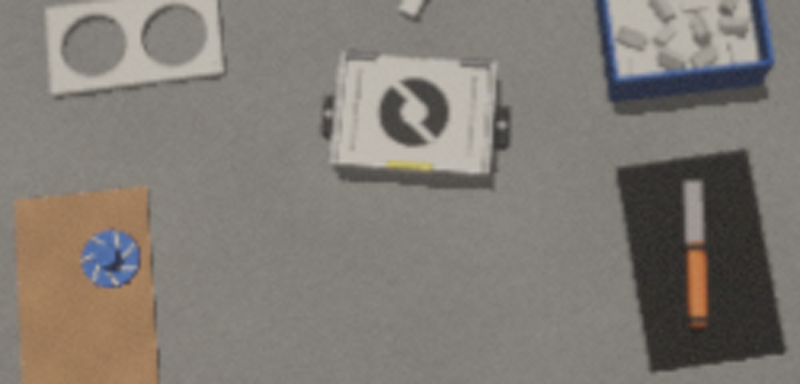

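```bash
python3 - <<'E'
from h import *
c=cam('top')
q=lambda l,z:pix2w(c,np.array(l)/3.2+[100,120],z).round(4)
print('module',q([(332,163),(493,175),(343,54),(497,64)],.04).tolist(),'yellow',q([(388,164),(431,167),(409,166)],.04).tolist())
print('clamps',q([(328,117),(502,127)],.012).tolist())
print('tool',q([(693,181),(695,244),(698,327)],[.013,.018,.023]).tolist())
print('fan',q([(110,258)],.009),'mat',q([(617,170),(747,150),(785,352),(652,371)],.003).tolist())
E
```

```text
module [[0.589, 0.0551, 0.04], [0.574, -0.0958, 0.04], [0.6959, 0.0448, 0.04], [0.6824, -0.1021, 0.04]] yellow [[0.5868, 0.0025, 0.04], [0.583, -0.0379, 0.04], [0.5844, -0.0172, 0.04]]
clamps [[0.6418, 0.0623, 0.012], [0.6279, -0.1057, 0.012]]
tool [[0.5702, -0.2869, 0.013], [0.5081, -0.2848, 0.018], [0.429, -0.2828, 0.023]]
fan [[0.5084 0.2711 0.009 ]] mat [[0.585, -0.2158, 0.003], [0.6021, -0.3425, 0.003], [0.4058, -0.3667, 0.003], [0.3909, -0.2408, 0.003]]
```

Request:
servo_tool([
  [[0, 0, 0], [-0.12, 0, 0]],
  [[0, 0, 0], [-0.12, 0, 0]],
  [[0, -0.043, 0.02], [0, 0, 0]],
  [[0, -0.043, 0.02], [0, 0, 0]],
  [[0, -0.043, 0.02], [0, 0, 0]],
  [[0, -0.043, 0.02], [0, 0, 0]],
  [[0, -0.043, 0.02], [0, 0, 0]],
  [[0, -0.043, 0.02], [0, 0, 0]],
  [[0, -0.043, 0.02], [0, 0, 0]],
  [[0, -0.043, 0.02], [0, 0, 0]],
  [[0, -0.043, 0.02], [0, 0, 0]],
  [[0, -0.043, 0.02], [0, 0, 0]],
  [[0, -0.043, 0.02], [0, 0, 0]],
  [[0, -0.043, 0.02], [0, 0, 0]],
  [[0, -0.043, 0.02], [0, 0, 0]],
  [[0, -0.043, 0.02], [0, 0, 0]],
  [[0, -0.043, 0.02], [0, 0, 0]],
  [[0, -0.043, 0.02], [0, 0, 0]],
], claw=60)

```text
t: 1.9
position: [0.4525, -0.2133, 0.2475]
tcp_rot: [[-0.001, 0.014, 1.0], [-0.004, 1.0, -0.014], [-1.0, -0.004, -0.001]]
contact_force: [0.8, -0.1, 0.2]
finger_gap: 0.0528
```

Request:
servo_tool([
  [[0.03, -0.024, 0.005], [0, 0, 0]],
  [[0.03, -0.024, 0.005], [0, 0, 0]],
  [[0.03, -0.024, 0.004], [0, 0, 0]],
  [[0.015, 0, 0], [0.01, 0, 0]],
  [[0, 0, 0], [0, 0, 0]],
])

```text
t: 2.4
position: [0.4661, -0.2946, 0.1367]
tcp_rot: [[-0.002, 0.03, 1.0], [-0.003, 1.0, -0.03], [-1.0, -0.003, -0.002]]
contact_force: [0.8, -0.0, -0.0]
finger_gap: 0.0528
```

```bash
python3 - <<'E'
from h import *
s=observe();w=snapshot('wrist');np.save('w1.npy',w);print(s['position'],s['tcp_rot'])
save('w1',w,s=1.5)
c=cam('wrist',s)
print(w2pix(c,[[.57,-.287,.013],[.508,-.285,.023],[.429,-.283,.023]])*1.5)
E
```

```text
[ 0.46605461 -0.29458078  0.13667553] [[-0.00187305  0.03008372  0.99954563]
 [-0.00275784  0.99954342 -0.03008882]
 [-0.99999444 -0.00281294 -0.00178922]]
[[405.57409658 439.21481492]
 [407.43468606 359.80060533]
 [408.45993782 226.57848276]]
```

View pics/w1.png

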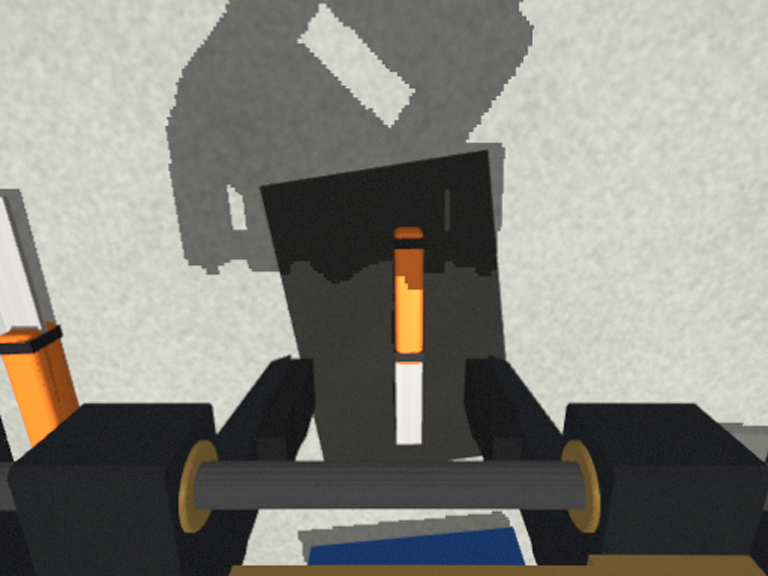

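Request:
servo_tool([
  [[0.03, 0.01, 0.001], [0, 0, 0]],
  [[0.03, 0, 0], [0, 0, 0]],
  [[0.03, 0, 0], [0, 0, 0]],
  [[0.02, 0, 0], [0, 0, 0]],
  [[0.006, 0, 0], [0, 0, 0]],
  [[0.002, 0, 0], [0, 0, 0]],
])

```text
t: 3.05
position: [0.4718, -0.2859, 0.0245]
tcp_rot: [[0.009, 0.025, 1.0], [-0.013, 1.0, -0.025], [-1.0, -0.013, 0.009]]
contact_force: [-0.0, 0.2, 0.5]
finger_gap: 0.0529
```

Request:
servo_tool([
  [[0.004, 0.001, -0.001], [0, 0, 0]],
  [[0.003, 0, 0], [0, 0, 0]],
  [[0.003, 0, 0], [0, 0, 0]],
  [[0.002, 0, 0], [0, 0, 0]],
])

```text
t: 3.45
position: [0.4726, -0.286, 0.0155]
tcp_rot: [[0.014, 0.024, 1.0], [-0.018, 1.0, -0.024], [-1.0, -0.017, 0.014]]
contact_force: [-0.7, 1.3, 0.1]
finger_gap: 0.053
```

Request:
servo_tool([
  [[0.001, 0, -0.001], [0, 0.014, 0.017]],
  [[0.002, 0.001, 0], [0, 0, 0]],
  [[0.002, 0, 0], [0, 0, 0]],
  [[0.0, 0, 0], [0, 0, 0]],
])

```text
t: 3.85
position: [0.4718, -0.2862, 0.0151]
tcp_rot: [[-0.002, 0.024, 1.0], [0.0, 1.0, -0.024], [-1.0, 0.0, -0.002]]
contact_force: [0.1, 0.7, -0.1]
finger_gap: 0.0527
```

Request:
servo_tool([
  [[0.004, 0.002, 0], [0, 0, 0]],
  [[0.003, 0.001, 0], [0, 0, 0]],
  [[0.003, 0.0, 0], [0, 0, 0]],
])

```text
t: 4.15
position: [0.4724, -0.2862, 0.0143]
tcp_rot: [[-0.002, 0.022, 1.0], [-0.004, 1.0, -0.022], [-1.0, -0.004, -0.002]]
contact_force: [-11.2, 11.4, 39.4]
finger_gap: 0.0528
```

Request:
servo_tool([
  [[-0.002, 0.0, 0], [0, 0, 0]],
  [[0, 0, 0], [0, 0.003, 0.004]],
])

```text
t: 4.35
position: [0.4726, -0.2864, 0.0175]
tcp_rot: [[-0.004, 0.022, 1.0], [-0.0, 1.0, -0.022], [-1.0, -0.0, -0.004]]
contact_force: [0.2, -0.1, -0.5]
finger_gap: 0.0531
```

Request:
servo_tool([
  [[0, 0, 0], [0, 0, 0]],
  [[0, 0, 0], [0, 0, 0]],
  [[0, 0, 0], [0, 0, 0]],
  [[0, 0, 0], [0, 0, 0]],
  [[0, 0, 0], [0, 0, 0]],
  [[0, 0, 0], [0, 0, 0]],
  [[0, 0, 0], [0, 0, 0]],
], claw=0, force=50)

```text
t: 5.05
position: [0.4723, -0.2862, 0.0159]
tcp_rot: [[-0.006, 0.022, 1.0], [0.002, 1.0, -0.022], [-1.0, 0.002, -0.006]]
contact_force: [-0.6, 0.2, 0.7]
finger_gap: 0.0154
```

Request:
servo_tool([
  [[-0.01, 0, 0], [0, 0, 0]],
  [[-0.03, 0, 0], [0, 0, 0]],
  [[-0.03, 0, 0], [0, 0, 0]],
  [[-0.02, 0.02, -0.004], [0, 0, 0]],
  [[0, 0.03, -0.004], [0, 0, 0]],
  [[0, 0.03, -0.004], [0, 0, 0]],
  [[0, 0.03, -0.004], [0, 0, 0]],
  [[0, 0.03, -0.004], [0, 0, 0]],
  [[0, 0.03, -0.004], [0, 0, 0]],
  [[0, 0.03, -0.004], [0, 0, 0]],
  [[0, 0.03, -0.004], [0, 0, 0]],
  [[0, 0.03, 0], [0, 0, 0]],
  [[0, 0.03, 0], [0.04, 0, 0]],
  [[0, 0.02, 0], [0.04, 0, 0]],
  [[0, 0, 0], [0, 0, 0]],
])

```text
t: 6.55
position: [0.4476, 0.0349, 0.1189]
tcp_rot: [[0.003, 0.107, 0.994], [-0.002, 0.994, -0.107], [-1.0, -0.002, 0.003]]
contact_force: [0.2, -0.1, -0.2]
finger_gap: 0.0154
```

```bash
python3 - <<'E'
from h import *
s=observe();w=snapshot('wrist');t=snapshot('top');np.save('t2.npy',t);print(s['position'],s['tcp_rot'],s['joint_positions'])
c=cam('top');K=3
a=cv2.resize(t[125:265,165:295],None,fx=4.2,fy=4.2,interpolation=cv2.INTER_CUBIC)
b=cv2.resize(w,None,fx=.5,fy=.5)
save('t2',a)
save('w2',w,s=1.5)
np.save('w2.npy',w)
E
```

```text
[0.4476234 0.0349408 0.1188665] [[ 0.00322718  0.1069307   0.99426124]
 [-0.00202501  0.99426508 -0.10692454]
 [-0.99999274 -0.00166832  0.00342521]] [-1.05051710e+01  1.76437518e+01  1.08091824e+02 -9.92621171e-02
  5.40615051e+01 -9.43087961e+01]
```

View pics/w2.png

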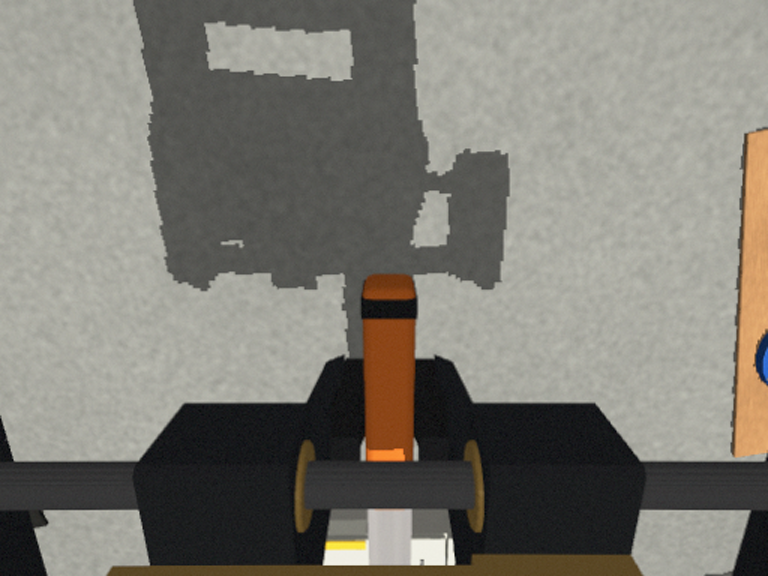

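Wrist view: handle gripped straight (rear end at (389,300)), blade at (367–412, 540), and the yellow strip's +y end at (365,546), so I'm ~40 mm too far in +y.

```bash
python3 - <<'E'
from h import *
R=np.array([[ 0.00322718,0.1069307,0.99426124],[-0.00202501,0.99426508,-0.10692454],[-0.99999274,-0.00166832,0.00342521]])
p=np.array([0.4476234,0.0349408,0.1188665]);c=cam('wrist',dict(tcp_rot=R,position=p))
print('yel end',pix2w(c,np.array([[365,543],[365,549]])/1.5,.04))
zt=p[2]-.0029+.01
h=pix2w(c,np.array([[362,300],[417,300],[365,445],[413,445]])/1.5,zt);print('handle',(h-p)@R)
b=pix2w(c,np.array([[368,540],[412,540]])/1.5,p[2]-.0029+.0015);print('blade',(b-p)@R)
E
```

```text
yel end [[0.58909163 0.00557853 0.04      ]
 [0.59357604 0.00502172 0.04      ]]
handle [[-0.00721559 -0.0076707  -0.03746863]
 [-0.00724219  0.00828402 -0.03746385]
 [-0.00704542 -0.00762852  0.01223546]
 [-0.00707133  0.00789805  0.01223312]]
blade [[ 0.00161941 -0.00771154  0.06029715]
 [ 0.00159201  0.00869128  0.06028844]]
```

View pics/t2.png

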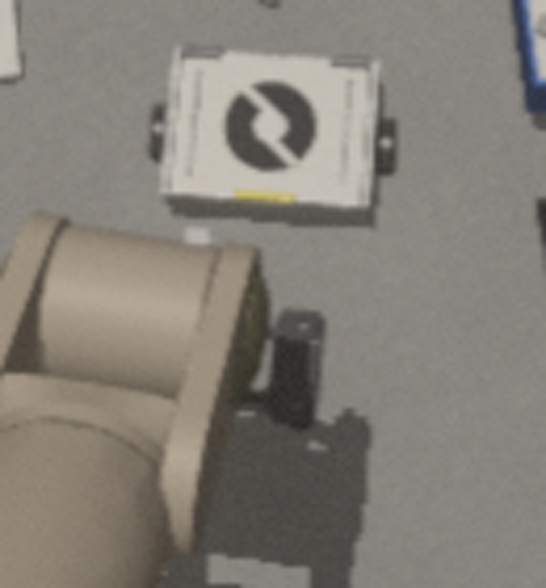

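Request:
servo_tool([
  [[0, -0.02, 0.008], [0, 0, 0]],
  [[0.02, -0.016, 0.008], [0, 0, 0]],
  [[0.03, 0, 0], [0, 0, 0]],
  [[0.02, 0, 0], [0, 0, 0]],
  [[0.01, 0, 0], [0, 0, 0]],
  [[0, 0, 0], [0, 0, 0]],
])

```text
t: 7.25
position: [0.4619, -0.0128, 0.0383]
tcp_rot: [[0.008, 0.109, 0.994], [-0.005, 0.994, -0.109], [-1.0, -0.004, 0.008]]
contact_force: [-0.5, -0.1, -0.4]
finger_gap: 0.0156
```

Request:
servo_tool([
  [[0.004, 0.006, 0], [0, 0.012, 0]],
  [[0.002, 0, 0], [0, 0, 0]],
  [[0, 0, 0], [0, 0, 0]],
])

```text
t: 7.55
position: [0.4637, -0.0071, 0.0338]
tcp_rot: [[-0.002, 0.109, 0.994], [-0.004, 0.994, -0.109], [-1.0, -0.004, -0.002]]
contact_force: [0.8, 0.1, -1.2]
finger_gap: 0.0157
```

```bash
python3 - <<'E'
from h import *
s=observe();w=snapshot('wrist');t=snapshot('scene');np.save('s3.npy',t);print(s['position'],s['tcp_rot'])
a=t[190:290,180:310]
save('s3',a,s=5)
E
```

```text
[ 0.4637282  -0.00711831  0.03378547] [[-0.00234636  0.10936914  0.99399843]
 [-0.00412091  0.99399167 -0.10937812]
 [-0.99998876 -0.00435282 -0.00188157]]
```

View pics/s3.png

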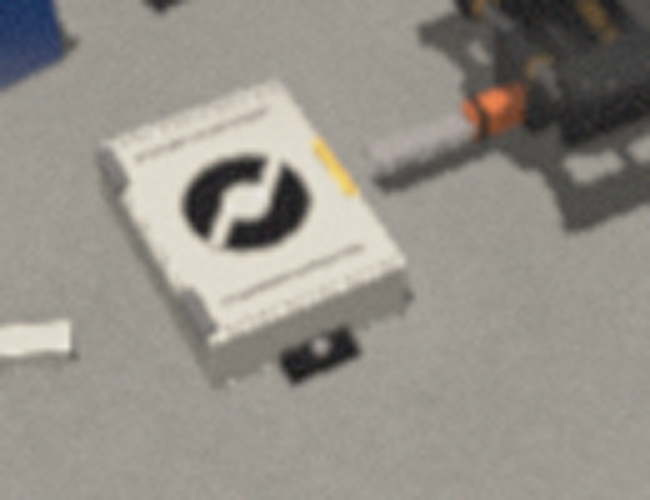

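Scene view: blade level, tip at (372,160), aimed at the yellow strip whose ends are (317,142) and (352,193).

```bash
python3 - <<'E'
from h import *
c=cam('scene');q=lambda l,z:pix2w(c,np.array(l)/5+[180,190],z)
R=observe()['tcp_rot'];p=observe()['position']
for l,z in (([(370,150),(376,172)],.031),([(317,142),(352,193)],.04)):
    w=q(l,z);print(w.round(4).tolist(),((w-p)@R).round(4).tolist())
E
```

```text
[[0.5592, -0.0214, 0.031], [0.5654, -0.0061, 0.031]] [[0.0027, -0.0037, 0.0964], [0.0026, 0.0121, 0.101]]
[[0.5845, -0.0351, 0.04], [0.5889, 0.0061, 0.04]] [[-0.0063, -0.0146, 0.1231], [-0.0065, 0.0268, 0.1229]]
```

Request:
servo_tool([
  [[0, 0.001, 0.012], [0, 0, 0]],
  [[0, 0, 0.012], [0, 0, 0]],
  [[0, 0, 0.01], [0, 0, 0]],
])

```text
t: 7.95
position: [0.4981, -0.0096, 0.0349]
tcp_rot: [[-0.001, 0.109, 0.994], [-0.004, 0.994, -0.109], [-1.0, -0.004, -0.001]]
contact_force: [0.1, -0.5, 0.0]
finger_gap: 0.0152
```

Request:
servo_tool([
  [[0.002, 0, 0.01], [0, 0, 0]],
  [[0.001, 0, 0.008], [0, 0, 0]],
  [[0, 0, 0.005], [0, 0, 0]],
])

```text
t: 8.25
position: [0.5228, -0.0122, 0.0328]
tcp_rot: [[0.0, 0.108, 0.994], [-0.005, 0.994, -0.108], [-1.0, -0.005, 0.001]]
contact_force: [0.0, -0.5, -0.8]
finger_gap: 0.0161
```

Request:
servo_tool([
  [[-0.006, 0, 0], [0, 0, 0]],
  [[-0.008, 0, 0.0005], [0, 0, 0]],
  [[-0.008, 0, 0.001], [0, 0, 0]],
  [[-0.008, 0, 0.002], [0, 0, 0]],
  [[-0.008, 0, 0.003], [0, 0, 0]],
])

```text
t: 8.75
position: [0.5286, -0.0125, 0.0737]
tcp_rot: [[-0.002, 0.108, 0.994], [-0.004, 0.994, -0.108], [-1.0, -0.005, -0.001]]
contact_force: [0.2, 0.1, -1.8]
finger_gap: 0.0159
```

Request:
servo_tool([
  [[-0.007, 0, 0.005], [0, 0, 0]],
  [[-0.007, 0, 0.006], [0, 0, 0]],
  [[-0.0065, 0, 0.006], [0, 0, 0]],
  [[-0.006, 0, 0.006], [0, 0, 0]],
])

```text
t: 9.15
position: [0.5534, -0.015, 0.1035]
tcp_rot: [[-0.001, 0.108, 0.994], [-0.005, 0.994, -0.108], [-1.0, -0.005, -0.0]]
contact_force: [-0.1, 0.6, -1.5]
finger_gap: 0.0154
```

```bash
python3 - <<'E'
from h import *
t=snapshot('scene');save('s4',t[150:290,160:330],s=4)
E
```

```text
(no output)
```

View pics/s4.png

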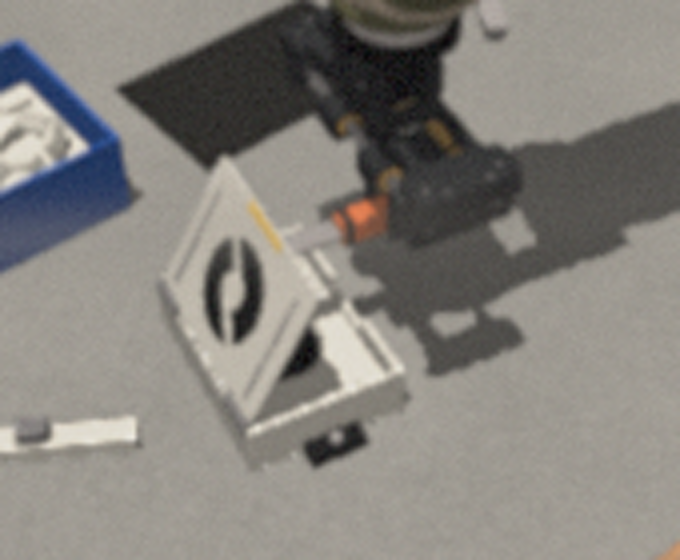

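The cover is up about 60° on the blade, with the gripper clear. Continuing the arc.

Request:
servo_tool([
  [[-0.003, 0, 0.007], [0, 0, 0]],
  [[-0.003, 0, 0.008], [0, 0, 0]],
  [[-0.002, 0, 0.008], [0, 0, 0]],
  [[-0.001, 0, 0.008], [0, 0, 0]],
  [[0, 0, 0.008], [0, 0, 0]],
  [[0, 0, 0.008], [0, 0, 0]],
])

```text
t: 9.8
position: [0.6045, -0.0206, 0.1139]
tcp_rot: [[0.001, 0.108, 0.994], [-0.005, 0.994, -0.108], [-1.0, -0.005, 0.002]]
contact_force: [-1.1, -0.0, -0.2]
finger_gap: 0.0156
```

Request:
servo_tool([
  [[0, 0, 0.006], [0, 0, 0]],
  [[0.001, 0, 0.005], [0, 0, 0]],
  [[0, 0, 0], [0, 0, 0]],
])

```text
t: 10.1
position: [0.6172, -0.022, 0.1122]
tcp_rot: [[0.001, 0.108, 0.994], [-0.005, 0.994, -0.108], [-1.0, -0.005, 0.001]]
contact_force: [-0.4, -0.5, -1.0]
finger_gap: 0.0154
```

Request:
servo_tool([
  [[0, 0, -0.015], [0, 0, 0]],
  [[0, 0, -0.03], [0, 0, 0]],
  [[0, 0, -0.035], [0, 0, 0]],
  [[0, 0, -0.035], [0, 0, 0]],
  [[0, 0, -0.035], [0, 0, 0]],
  [[0, 0, 0], [-0.04, 0, 0]],
  [[0, -0.02, 0], [-0.04, 0, 0]],
  [[0, -0.035, 0], [0, 0, 0]],
  [[0, -0.035, 0], [0, 0, 0]],
  [[0, -0.035, 0], [0, 0, 0]],
  [[0, -0.035, 0], [0, 0, 0]],
  [[0, -0.035, 0], [0, 0, 0]],
  [[0, -0.03, 0], [0, 0, 0]],
  [[0, -0.02, 0], [0, 0, 0]],
  [[0, 0, 0], [0, 0, 0]],
])

```text
t: 11.6
position: [0.4518, -0.2583, 0.1133]
tcp_rot: [[0.001, 0.022, 1.0], [-0.006, 1.0, -0.022], [-1.0, -0.006, 0.002]]
contact_force: [-0.6, 1.5, -1.3]
finger_gap: 0.0157
```

```bash
python3 - <<'E'
from h import *
t=snapshot('scene');save('s5',t[150:290,140:330],s=4)
E
```

```text
(no output)
```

View pics/s5.png

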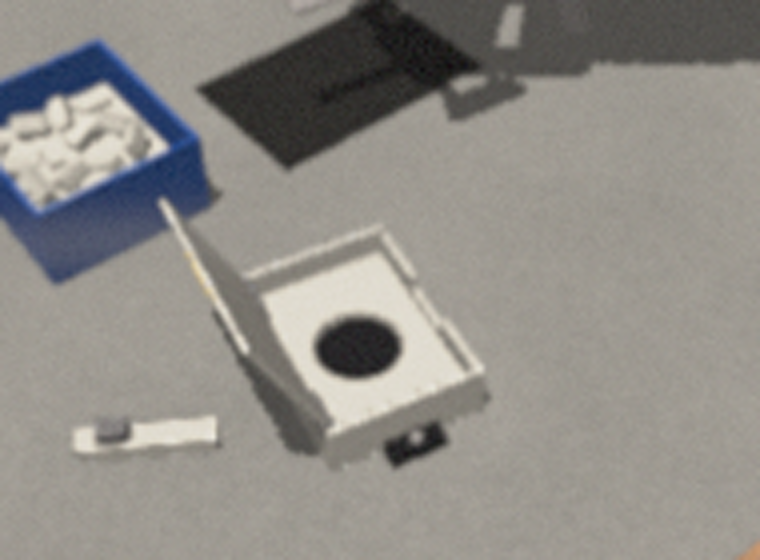

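Cover stays open past upright; the well is visible at (359,347). Laying the tool down.

Request:
servo_tool([
  [[0.02, -0.013, 0.01], [0, 0, 0.005]],
  [[0.03, -0.013, 0.009], [0, 0, 0]],
  [[0.025, 0, 0], [0, 0, 0]],
  [[0.01, 0, 0], [0, 0, 0]],
  [[0.003, 0, 0], [0, 0, 0]],
  [[0, 0, 0], [0, 0, 0]],
])

```text
t: 12.25
position: [0.4721, -0.2787, 0.0244]
tcp_rot: [[0.002, 0.017, 1.0], [-0.0, 1.0, -0.017], [-1.0, -0.0, 0.002]]
contact_force: [0.2, -0.4, 0.1]
finger_gap: 0.0154
```

Request:
servo_tool([
  [[0.004, 0, 0], [0, 0.006, 0]],
  [[0.003, 0, 0], [0, 0, 0]],
  [[0.002, 0, 0], [0, 0, 0]],
  [[0, 0, 0], [0, 0, 0]],
])

```text
t: 12.65
position: [0.4733, -0.2788, 0.0177]
tcp_rot: [[-0.001, 0.016, 1.0], [-0.003, 1.0, -0.016], [-1.0, -0.003, -0.001]]
contact_force: [0.6, 0.2, 0.5]
finger_gap: 0.0157
```

Request:
servo_tool([
  [[0.002, 0, 0], [0, 0, 0]],
  [[0.001, 0, 0], [0, 0, 0]],
])

```text
t: 12.85
position: [0.4735, -0.279, 0.0158]
tcp_rot: [[-0.0, 0.016, 1.0], [-0.004, 1.0, -0.016], [-1.0, -0.004, -0.0]]
contact_force: [-3.9, 3.8, 15.5]
finger_gap: 0.0154
```

Touching the mat. Release to ~35 mm, rise, and find the fan and well positions from the free view.

Request:
servo_tool([
  [[0, 0, 0], [0, 0, 0]],
  [[0, 0, 0], [0, 0, 0]],
  [[0, 0, 0], [0, 0, 0]],
  [[0, 0, 0], [0, 0, 0]],
  [[0, 0, 0], [0, 0, 0]],
  [[-0.02, 0, 0], [0, 0, 0]],
  [[-0.04, 0, 0], [0, 0, 0]],
  [[-0.04, 0, 0], [0, 0, 0]],
  [[-0.04, 0, 0], [0, 0, 0]],
], claw=45)

```text
t: 13.75
position: [0.4715, -0.277, 0.1549]
tcp_rot: [[-0.009, 0.017, 1.0], [0.004, 1.0, -0.017], [-1.0, 0.004, -0.009]]
contact_force: [-0.0, -0.3, 0.8]
finger_gap: 0.0398
```

```bash
python3 - <<'E'
from h import *
c=cam('scene');t=snapshot('top');s=snapshot('scene')
print('well rim via scene',pix2w(c,[[140+359/4,150+347/4]],.016))
hsv=cv2.cvtColor(t,cv2.COLOR_RGB2HSV)
m=((hsv[...,0]>100)&(hsv[...,0]<130)&(hsv[...,1]>100));m[:, :110]=0;m[:,160:]=0;m[:170]=0;m[230:]=0
y,x=np.nonzero(m);print('fan px',(x.min()+x.max())/2,(y.min()+y.max())/2,len(x),'->',pix2w(cam('top'),[[(x.min()+x.max())/2,(y.min()+y.max())/2]],.01))
a=cv2.resize(t[125:245,110:350],None,fx=3.2,fy=3.2,interpolation=cv2.INTER_CUBIC);save('t6',a)
np.save('t6.npy',t)
E
```

```text
well rim via scene [[ 0.63886286 -0.0177919   0.016     ]]
fan px 134.0 200.5 122 -> [[0.50863053 0.27193924 0.01      ]]
```

View pics/t6.png

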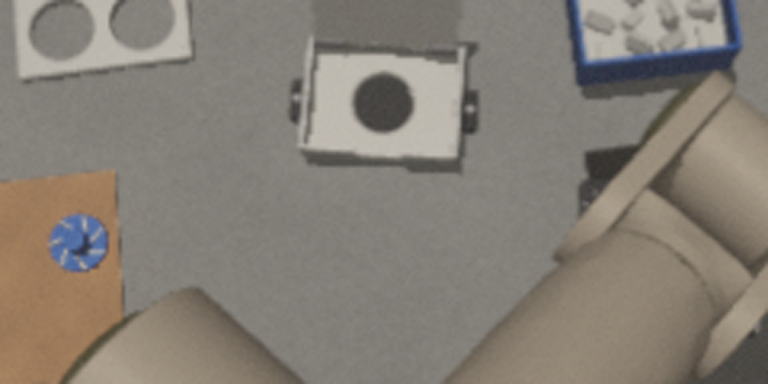

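Request:
servo_tool([
  [[0, 0.03, 0.0], [0, 0, 0]],
  [[0, 0.038, 0.003], [0, 0, 0]],
  [[0, 0.038, 0.003], [0, 0, 0]],
  [[0, 0.038, 0.003], [0, 0, 0]],
  [[0, 0.038, 0.003], [0, 0, 0]],
  [[0, 0.038, 0.003], [0, 0, 0]],
  [[0, 0.038, 0.003], [0, 0, 0]],
  [[0, 0.038, 0.003], [0, 0, 0]],
  [[0, 0.038, 0.003], [0.02, 0, 0]],
  [[0, 0.038, 0.003], [0.02, 0, 0]],
  [[0, 0.038, 0.003], [0.02, 0, 0]],
  [[0, 0.038, 0.003], [0.02, 0, 0]],
  [[0, 0.03, 0.003], [0, 0, 0]],
  [[0, 0.01, 0], [0, 0, 0]],
  [[0, 0, 0], [0, 0, 0]],
])

```text
t: 15.35
position: [0.5239, 0.226, 0.1467]
tcp_rot: [[-0.011, 0.103, 0.995], [-0.003, 0.995, -0.103], [-1.0, -0.005, -0.01]]
contact_force: [0.0, 0.1, 0.5]
finger_gap: 0.0401
```

```bash
cat > fan.py <<'E'
from h import *
s=observe();w=snapshot('wrist');np.save('w7.npy',w)
hsv=cv2.cvtColor(w,cv2.COLOR_RGB2HSV)
m=((hsv[...,0]>100)&(hsv[...,0]<130)&(hsv[...,1]>100)).astype(np.uint8)
n,l,st,ce=cv2.connectedComponentsWithStats(m)
c=cam('wrist',s);R=s['tcp_rot'];p=s['position']
for i in range(1,n):
    if st[i,4]>100:
        x,y,ww,h=st[i,:4]
        P=pix2w(c,[[x+ww/2,y+h/2]],.009)
        print(st[i],P,((P-p)@R).round(4))
t=cam('top');print('well',pix2w(t,[[110+384/3.2,125+102/3.2]],.018),'hubs',w2pix(c,[[.5086,.272,.009],[.5086,.272,.027]]))
save('w7',w,s=1.2);print(p,R)
E
python3 fan.py
```

```text
[ 280  138   61   60 2410] [[0.50975637 0.27334518 0.009     ]] [[ 0.1376  0.0463 -0.0176]]
well [[ 0.63712455 -0.0231791   0.018     ]] hubs [[308.93091937 166.89595455]
 [312.11219101 171.52604212]]
[0.5239305  0.22597833 0.14665183] [[-0.01068242  0.10283642  0.99464092]
 [-0.00342581  0.99468807 -0.10287809]
 [-0.99993707 -0.00450644 -0.01027338]]
```

View pics/w7.png

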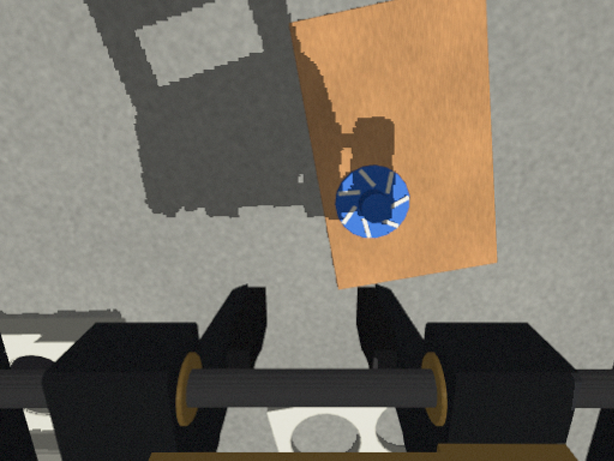

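Request:
servo_tool([
  [[0, 0.022, -0.009], [0, -0.01, 0]],
  [[0, 0.02, -0.008], [0, 0, 0]],
  [[0.03, 0, 0], [0, 0, 0]],
  [[0.03, 0, 0], [0, 0, 0]],
  [[0.02, 0, 0], [0, 0, 0]],
  [[0.008, 0, 0], [0, 0, 0]],
  [[0, 0, 0], [0, 0, 0]],
])

```text
t: 16.1
position: [0.5122, 0.2598, 0.0561]
tcp_rot: [[-0.0, 0.113, 0.994], [-0.006, 0.994, -0.113], [-1.0, -0.006, 0.001]]
contact_force: [-0.1, -0.5, 0.7]
finger_gap: 0.0399
```

Request:
servo_tool([
  [[0, 0.012, -0.003], [0, 0, 0.006]],
  [[0.008, 0, 0], [0, 0, 0]],
  [[0.008, 0, 0], [0, 0, 0]],
  [[0, 0, 0], [0, 0, 0]],
])

```text
t: 16.5
position: [0.5121, 0.2725, 0.0417]
tcp_rot: [[0.005, 0.115, 0.993], [0.002, 0.993, -0.115], [-1.0, 0.002, 0.005]]
contact_force: [0.3, -0.1, 0.8]
finger_gap: 0.0397
```

Request:
servo_tool([
  [[0.006, 0, -0.003], [0, 0.005, 0]],
  [[0.006, 0, 0], [0, 0, 0]],
  [[0.004, 0, 0], [0, 0, 0]],
  [[0, 0, 0], [0, 0, 0]],
])

```text
t: 16.9
position: [0.5089, 0.2729, 0.0244]
tcp_rot: [[-0.0, 0.114, 0.993], [0.002, 0.993, -0.114], [-1.0, 0.002, -0.001]]
contact_force: [-0.4, 0.6, 0.6]
finger_gap: 0.0393
```

Request:
servo_tool([
  [[0, 0, 0], [0, 0, 0]],
  [[0, 0, 0], [0, 0, 0]],
  [[0, 0, 0], [0, 0, 0]],
  [[0, 0, 0], [0, 0, 0]],
  [[0, 0, 0], [0, 0, 0]],
  [[0, 0, 0], [0, 0, 0]],
  [[0, 0, 0], [0, 0, 0]],
], claw=0, force=35)

```text
t: 17.6
position: [0.5091, 0.2729, 0.0248]
tcp_rot: [[0.0, 0.114, 0.993], [0.002, 0.993, -0.114], [-1.0, 0.002, 0.0]]
contact_force: [-0.4, 0.3, -0.8]
finger_gap: 0.0205
```

Request:
servo_tool([
  [[-0.01, 0, 0], [0, 0, 0]],
  [[-0.03, 0, 0], [0, 0, 0]],
  [[-0.04, 0, 0], [0, 0, 0]],
  [[-0.04, 0, 0], [0, 0, 0]],
  [[-0.04, 0, 0], [0, 0, 0]],
  [[-0.04, 0, 0], [0, 0, 0]],
  [[0, -0.03, 0.015], [0, 0, 0]],
  [[0, -0.035, 0.02], [0, 0, 0]],
  [[0, -0.035, 0.02], [0, 0, 0]],
  [[0, -0.035, 0.02], [0, 0, 0]],
  [[0, -0.035, 0.02], [0, 0, 0]],
  [[0, -0.03, 0.02], [0, 0, 0]],
  [[0, -0.03, 0.02], [0, 0, 0]],
  [[0, -0.015, 0.01], [0, 0, 0]],
  [[0, 0, 0], [0, 0, 0]],
])

```text
t: 19.1
position: [0.6274, 0.0028, 0.2454]
tcp_rot: [[0.01, 0.112, 0.994], [0.002, 0.994, -0.112], [-1.0, 0.004, 0.01]]
contact_force: [0.0, 0.1, 0.1]
finger_gap: 0.0205
```

```bash
cat > well.py <<'E'
from h import *
s=observe();w=snapshot('wrist');np.save('w8.npy',w);c=cam('wrist',s);R=s['tcp_rot'];p=s['position']
print(p,R.round(4).tolist(),s['finger_gap'])
print('pred rim px',w2pix(c,[[.637+.03*np.cos(a),-.022+.03*np.sin(a),.018] for a in np.arange(0,6.28,1.57)]).round(0).tolist())
g=cv2.cvtColor(w,cv2.COLOR_RGB2GRAY)
m=(g<45).astype(np.uint8);n,l,st,ce=cv2.connectedComponentsWithStats(m)
for i in range(1,n):
    if st[i,4]>300: print(st[i],ce[i],(pix2w(c,[ce[i]],.016)).round(4))
hsv=cv2.cvtColor(w,cv2.COLOR_RGB2HSV);y,x=np.nonzero((hsv[...,0]>100)&(hsv[...,0]<130)&(hsv[...,1]>100));print('blue',x.min(),x.max(),y.min(),y.max())
save('w8',w,s=1.5)
E
python3 well.py
```

```text
[0.62738582 0.00282086 0.24536667] [[0.0104, 0.1116, 0.9937], [0.0024, 0.9937, -0.1117], [-0.9999, 0.0036, 0.0101]] 0.020504423652348495
pred rim px [[242.0, 197.0], [264.0, 171.0], [235.0, 149.0], [214.0, 176.0]]
[   0    0   79  169 6989] [28.37787952 95.55301188] [[ 0.5232 -0.2415  0.016 ]]
[    0   201   512   176 33928] [235.2537727  304.53840486] [[ 0.8254 -0.0523  0.016 ]]
[   0  339   31   45 1097] [ 12.19963537 363.3053783 ] [[ 0.8902 -0.3978  0.016 ]]
[487 340  25  44 784] [502.11096939 364.43494898] [[0.9784 0.3336 0.016 ]]
blue 0 511 82 383
```

Request:
servo_tool([
  [[0, -0.021, 0.011], [0, 0.01, 0]],
  [[0, 0, 0], [0, 0, 0]],
  [[0, 0, 0], [0, 0, 0]],
])

```text
t: 19.45
position: [0.6344, -0.0146, 0.247]
tcp_rot: [[0.001, 0.107, 0.994], [0.005, 0.994, -0.107], [-1.0, 0.005, 0.0]]
contact_force: [0.0, 0.6, -0.4]
finger_gap: 0.0211
```

```bash
python3 well.py; python3 - <<'E'
from h import *
w=np.load('w8.npy');save('w8c',w[70:270,130:380],s=3)
g=cv2.cvtColor(w,cv2.COLOR_RGB2GRAY)
for r in range(140,206,6): print(r,g[r,200:320:4].tolist())
E
```

```text
[ 0.63443779 -0.01455413  0.2469508 ] [[0.0005, 0.1075, 0.9942], [0.0048, 0.9942, -0.1075], [-1.0, 0.0048, 0.0]] 0.021071387754133187
pred rim px [[255.0, 191.0], [277.0, 165.0], [249.0, 143.0], [227.0, 170.0]]
[   0    0   92  165 8211] [36.56655706 89.0400682 ] [[ 0.5232 -0.249   0.016 ]]
[    0   195   512   182 34018] [233.44870363 303.93074255] [[ 0.8288 -0.0706  0.016 ]]
[   0  339   31   45 1094] [ 12.19652651 363.37202925] [[ 0.8949 -0.4114  0.016 ]]
[488 339  24  45 784] [502.14285714 364.3380102 ] [[0.9803 0.3173 0.016 ]]
blue 0 511 74 383
140 [122, 121, 226, 121, 122, 121, 118, 120, 122, 122, 120, 121, 122, 121, 121, 239, 120, 228, 228, 121, 120, 121, 119, 120, 121, 242, 242, 242, 113, 148]
146 [122, 120, 237, 121, 117, 121, 118, 119, 120, 122, 112, 64, 20, 61, 60, 83, 193, 241, 242, 243, 243, 242, 119, 122, 242, 242, 241, 242, 114, 168]
152 [235, 237, 237, 238, 237, 121, 121, 120, 121, 47, 17, 52, 57, 60, 61, 64, 63, 63, 212, 241, 241, 242, 242, 242, 243, 242, 242, 242, 110, 191]
158 [235, 237, 237, 237, 236, 237, 237, 238, 92, 54, 55, 58, 59, 62, 60, 64, 64, 64, 66, 216,
[... 378 characters left out ...]
, 73, 54, 54, 55, 58, 58, 57, 58, 58, 58, 63, 122, 241, 241, 241, 241, 241, 241, 242, 225, 80, 241]
182 [234, 235, 235, 237, 237, 238, 238, 239, 174, 62, 54, 57, 55, 59, 60, 61, 60, 63, 87, 233, 242, 241, 241, 241, 242, 242, 241, 223, 82, 239]
188 [235, 235, 236, 236, 236, 236, 238, 238, 238, 228, 122, 85, 57, 56, 61, 60, 129, 155, 241, 241, 241, 241, 241, 241, 242, 242, 242, 224, 82, 238]
194 [236, 235, 236, 236, 236, 237, 236, 237, 237, 237, 238, 239, 233, 229, 225, 234, 240, 240, 240, 240, 240, 239, 241, 240, 241, 240, 241, 120, 82, 238]
200 [234, 235, 235, 236, 235, 236, 235, 237, 236, 236, 237, 238, 237, 238, 238, 237, 238, 239, 239, 239, 239, 240, 240, 240, 240, 240, 241, 225, 83, 238]
```

View pics/w8c.png

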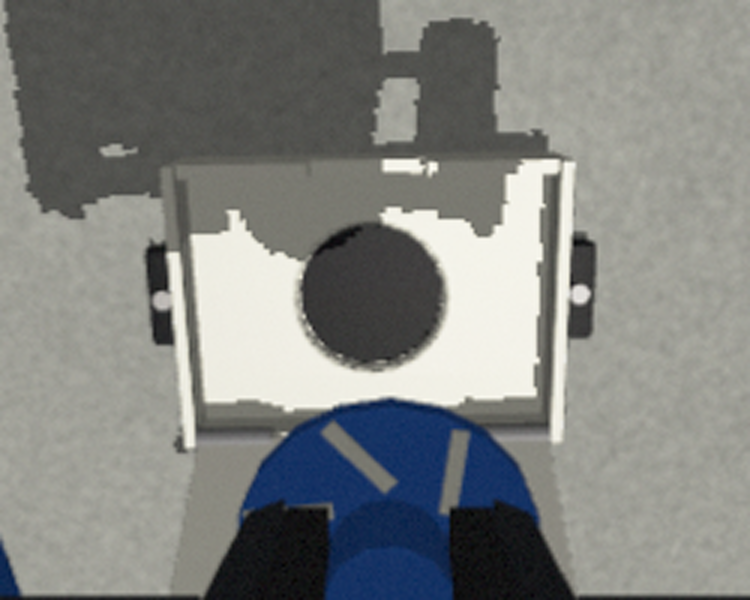

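The well rim spans crop (298–447, 221–368), centre (372.5,294.5). The fan is held upright, its near rim at (391,400).

```bash
python3 - <<'E'
from h import *
s=observe();c=cam('wrist',s);R=s['tcp_rot'];p=s['position']
q=lambda l,z:pix2w(c,np.array(l)/3+[130,70],z)
w=q([(372.5,294.5),(298,294),(447,294),(372,221),(372,369)],.018)
print(w.round(4).tolist(),((w-p)@R)[0],np.linalg.norm(w[1]-w[2]),np.linalg.norm(w[3]-w[4]))
f=q([(391,400),(241,505),(537,505)],p[2]-.0158);print('fan rim tool',((f-p)@R).round(4).tolist())
g=cv2.cvtColor(np.load('w8.npy'),cv2.COLOR_RGB2GRAY);m=np.zeros_like(g);m[142:196,222:286]=(g[142:196,222:286]<100)
k=cv2.findContours(m,0,cv2.CHAIN_APPROX_NONE)[0];k=max(k,key=len);e=cv2.fitEllipse(k);print(e,pix2w(c,[e[0]],.018))
E
```

```text
[[0.638, -0.0198, 0.018], [0.6346, -0.0494, 0.018], [0.6411, 0.0099, 0.018], [0.6088, -0.0167, 0.018], [0.6691, -0.0235, 0.018]] [ 0.22892055 -0.00582613  0.00410113] 0.059588900960598656 0.06066337169875323
fan rim tool [[0.0158, 0.0007, -0.0276], [0.0157, -0.026, -0.0078], [0.0159, 0.0268, -0.0077]]
((253.24166870117188, 167.4749755859375), (45.273616790771484, 47.0373649597168), 150.3384246826172) [[ 0.63705994 -0.02079837  0.018     ]]
```

Request:
servo_tool([
  [[0.03, -0.005, 0.004], [0, 0, -0.004]],
  [[0.04, 0, 0], [0, 0, 0]],
  [[0.04, 0, 0], [0, 0, 0]],
  [[0.03, 0, 0], [0, 0, 0]],
  [[0.02, 0, 0], [0, 0, 0]],
  [[0.01, 0, 0], [0, 0, 0]],
  [[0, 0, 0], [0, 0, 0]],
])

```text
t: 20.2
position: [0.637, -0.0111, 0.075]
tcp_rot: [[0.006, 0.099, 0.995], [0.0, 0.995, -0.099], [-1.0, 0.001, 0.006]]
contact_force: [-0.7, 0.7, -1.1]
finger_gap: 0.0205
```

Request:
servo_tool([
  [[0, -0.009, 0.001], [0, 0.006, 0]],
  [[0.01, 0, 0], [0, 0, 0]],
  [[0.008, 0, 0], [0, 0, 0]],
  [[0, 0, 0], [0, 0, 0]],
])

```text
t: 20.6
position: [0.6386, -0.0206, 0.0595]
tcp_rot: [[0.005, 0.098, 0.995], [-0.0, 0.995, -0.098], [-1.0, 0.0, 0.005]]
contact_force: [0.4, -0.9, -0.5]
finger_gap: 0.0209
```

Request:
servo_tool([
  [[0.007, 0, -0.001], [0, 0.005, 0]],
  [[0.006, 0, 0], [0, 0, 0]],
  [[0.003, 0, 0], [0, 0, 0]],
  [[0, 0, 0], [0, 0, 0]],
])

```text
t: 21.0
position: [0.6377, -0.0205, 0.0424]
tcp_rot: [[0.0, 0.098, 0.995], [0.0, 0.995, -0.098], [-1.0, 0.0, 0.0]]
contact_force: [0.4, 0.2, 0.3]
finger_gap: 0.0212
```

Fan bottom is ~2 mm above the deck, position and level good. Lower in small steps.

Request:
servo_tool([
  [[0.003, 0, 0], [0, 0, 0]],
  [[0.002, 0, 0], [0, 0, 0]],
  [[0.002, 0, 0], [0, 0, 0]],
])

```text
t: 21.3
position: [0.638, -0.0205, 0.0353]
tcp_rot: [[0.001, 0.098, 0.995], [0.0, 0.995, -0.098], [-1.0, 0.0, 0.001]]
contact_force: [0.5, 0.4, -0.5]
finger_gap: 0.0201
```

Request:
servo_tool([
  [[0.0015, 0, 0], [0, 0, 0]],
  [[0.001, 0, 0], [0, 0, 0]],
])

```text
t: 21.5
position: [0.638, -0.0205, 0.0325]
tcp_rot: [[0.001, 0.098, 0.995], [0.0, 0.995, -0.098], [-1.0, 0.0, 0.001]]
contact_force: [0.9, -1.1, 4.3]
finger_gap: 0.0207
```

Request:
servo_tool([
  [[0, 0, 0], [0, 0, 0]],
  [[0, 0, 0], [0, 0, 0]],
  [[0, 0, 0], [0, 0, 0]],
  [[0, 0, 0], [0, 0, 0]],
  [[0, 0, 0], [0, 0, 0]],
  [[-0.02, 0, 0], [0, 0, 0]],
  [[-0.03, 0, 0], [0, 0, 0]],
  [[-0.04, 0, 0], [0, 0, 0]],
  [[-0.04, 0, 0], [0, 0, 0]],
  [[-0.04, 0, 0], [0, 0, 0]],
  [[-0.03, 0, -0.02], [0, 0, 0]],
  [[0, 0, 0], [0, 0, 0]],
], claw=40)

```text
t: 22.7
position: [0.6171, -0.0185, 0.2398]
tcp_rot: [[-0.001, 0.098, 0.995], [0.001, 0.995, -0.098], [-1.0, 0.0, -0.001]]
contact_force: [0.4, -0.1, -0.4]
finger_gap: 0.0352
```

```bash
python3 - <<'E'
from h import *
s=observe();w=snapshot('wrist');sc=snapshot('scene');c=cam('wrist',s);R=s['tcp_rot'];p=s['position'];print(p,s['finger_gap'])
hsv=cv2.cvtColor(w,cv2.COLOR_RGB2HSV)
m=((hsv[...,0]>100)&(hsv[...,0]<130)&(hsv[...,1]>100)).astype(np.uint8)
n,l,st,ce=cv2.connectedComponentsWithStats(m)
for i in range(1,n):
    if st[i,4]>300:
        x,y,a,b=st[i,:4];print(st[i]);
        for z in(.017,.025):
            P=pix2w(c,[[x,y+b/2],[x+a,y+b/2],[x+a/2,y],[x+a/2,y+b]],z);print(z,P.mean(0),np.linalg.norm(P[0]-P[1]),np.linalg.norm(P[2]-P[3]))
old=np.load('s3.npy')
h=cv2.cvtColor(sc,cv2.COLOR_RGB2HSV)
mo=((h[...,0]<14)&(h[...,1]>150)&(h[...,2]>120));ys,xs=np.nonzero(mo[140:190,190:260]);print('orange on mat scene px',xs.min()+190,xs.max()+190,ys.min()+140,ys.max()+140)
save('end',np.hstack([cv2.resize(w,(400,300)),cv2.resize(sc,(400,300))]))
# bystander shift check vs first scene
a=np.load('scene.npy')
for nme,(x0,y0,x1,y1) in dict(bin=(120,155,195,225),frame=(215,295,310,384),clip=(150,245,200,270)).items():
    d=cv2.absdiff(a[y0:y1,x0:x1],sc[y0:y1,x0:x1]).max(2);print(nme,(d>60).mean().round(3))
E
```

```text
[ 0.61705791 -0.01850827  0.23979664] 0.03520545897737107
[ 236  161   47   46 1373]
0.017 [ 0.63932228 -0.0200276   0.017     ] 0.05637348700749788 0.057441665622479314
0.025 [ 0.63700602 -0.01981408  0.025     ] 0.05511231882660963 0.0561566005185475
[   0  208  136   62 3943]
0.017 [ 0.68783712 -0.26867957  0.017     ] 0.17102283958208625 0.08832870147887813
0.025 [ 0.6844355  -0.26290329  0.025     ] 0.16719677568333544 0.08635264227662376
[  0 262  19  46 333]
0.017 [ 0.74567495 -0.3649835   0.017     ] 0.024963003615493733 0.07320822203409433
0.025 [ 0.7409794  -0.35705275  0.025     ] 0.02440453992040471 0.07157043297562209
[463 369  30  15 325]
0.017 [0.96842168 0.27448607 0.017     ] 0.0442866293483401 0.02955324951589195
0.025 [0.95874293 0.26811084 0.025     ] 0.043295864172407515 0.02889209442491201
orange on mat scene px 222 223 166 168
bin 0.008
frame 0.0
clip 0.0
```

Request:
servo_tool([
  [[-0.02, 0.02, -0.04], [0, 0, 0]],
  [[0, 0.03, -0.04], [0, 0, 0]],
  [[0, 0.03, -0.04], [0, 0, 0]],
  [[0, 0.03, -0.02], [0, 0, 0]],
  [[0, 0, 0], [0, 0, 0]],
  [[0, 0, 0], [0, 0, 0]],
])

```text
t: 23.4
position: [0.4832, 0.1076, 0.2446]
tcp_rot: [[-0.028, 0.101, 0.995], [0.004, 0.995, -0.101], [-1.0, 0.002, -0.028]]
contact_force: [0.6, -1.1, -0.3]
finger_gap: 0.0357
```

```bash
python3 - <<'E'
from h import *
t=snapshot('top');t0=np.load('top.npy');c=cam('top')
for n,im in(('before',t0),('now',t)):
    h=cv2.cvtColor(im,cv2.COLOR_RGB2HSV)
    m=(h[...,0]<18)&(h[...,1]>120)&(h[...,2]>90);m[:165]=0;m[235:]=0;m[:,:295]=0;m[:,345:]=0
    ys,xs=np.nonzero(m);print(n,'handle',len(xs),pix2w(c,[[xs.min(),ys.max()],[xs.max(),ys.min()]],.02).round(3).tolist())
    m=(h[...,2]>130)&(h[...,1]<60);m[:170]=0;m[235:]=0;m[:,:305]=0;m[:,330:]=0
    ys,xs=np.nonzero(m);print('  blade',len(xs),pix2w(c,[[xs.mean(),ys.mean()]],.013).round(3).tolist())
    m=(h[...,0]>100)&(h[...,0]<130)&(h[...,1]>100);m=m[145:175,212:250];ys,xs=np.nonzero(m)
    if len(xs):
        P=pix2w(c,[[xs.min()+212,ys.min()+145],[xs.max()+213,ys.max()+146]],.017);print('  fan',len(xs),P.round(4).tolist(),P.mean(0))
g=cv2.cvtColor(t,cv2.COLOR_RGB2GRAY);print('column thru cover',g[112:152:2,235].tolist())
g=cv2.cvtColor(np.load('t6.npy'),cv2.COLOR_RGB2GRAY);print('  at t6',g[112:152:2,235].tolist())
print(observe()['position'],observe()['t'])
E
```

```text
before handle 132 [[0.433, -0.271, 0.02], [0.502, -0.293, 0.02]]
  blade 79 [[0.543, -0.285, 0.013]]
now handle 147 [[0.433, -0.268, 0.02], [0.505, -0.29, 0.02]]
  blade 108 [[0.532, -0.282, 0.013]]
  fan 120 [[0.6632, 0.0014, 0.017], [0.6078, -0.0473, 0.017]] [ 0.6355424 -0.0229927  0.017    ]
column thru cover [172, 142, 117, 118, 115, 116, 117, 118, 120, 120, 120, 118, 116, 114, 92, 122, 191, 193, 181, 119]
  at t6 [165, 135, 111, 111, 112, 112, 111, 113, 113, 109, 112, 110, 111, 108, 90, 114, 185, 186, 173, 97]
[0.48331265 0.10741936 0.24452872] 23.45
```

```bash
python3 -c "
from bench import *
print(sign_off())"
```

```text
the job is handed in; nothing more can be done
None
```

I finished the job and handed it in at about 23.5 s of robot time. I gripped the smallest pry tool, the one on the mat, and slid its blade about 35 mm into the notch. I lifted the cover open with the blade, moving the tip along an arc rather than prying against the notch sill. Then I laid the tool back on the mat and put the fan, hub up, into the well.

**Last checks:**
- **Cover:** still open past upright; the last overhead readings match those taken just after opening.
- **Tool:** back on the mat within a few mm of where it started.
- **Fan:** it passed below deck level without resistance and touched the floor at the expected height (4 N). The overhead camera puts it within 2 mm of the well centre. The apparent size at release fits it lying flat in the well, but that alone could not rule out it sitting on the deck.
- **Bin, frame and clip:** unchanged between the first and last scene pictures.

**What did not go cleanly:**
- **Contact force:** one descent onto the mat read about 39 N vertical (about 42 N total) at the wrist, from the fingertips touching the mat. I backed off at once. This is above the 40 N limit if that limit counts the fingertips rather than just the arm and gripper body.
- **Final picture:** I had used up the 12 pictures, so the final state was checked by image measurements only.
- **Scene-camera handle check:** it found almost no orange. I had not aimed it well, and the top camera settled the tool's position.

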